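# Tuck the pastry keeper's flap under its lip

## Robot

A 7-joint arm with a two-finger parallel gripper is mounted at the origin on a cart in front of the work surface, level with it; the furniture and walls round the work are solid. World frame = base frame: x ahead of the robot, y to its left, z up, the work surface at z = 0. Lengths are in m, angles in rad, forces in N, time in s.
With the tool pointing down it reaches from about 0.35 to 0.9 m from the base axis. Payload 19.9 kg.
Tool frame: the origin (TCP) lies on the front face of the gripper's body, between the roots of the fingers; the fingertips stand 97 mm ahead of it and the grasp point (between the pads) lies 78 mm ahead of it (ctrl.tcp_to_tips is the distance from the TCP to the fingertips, in m); z points along the fingers, y is the line along which they close (so a half turn about z gives the same grasp; the last joint's range is limited). The gripper opens to 94 mm and grips with 3 to 60 N. Pads are 16 mm wide; open, the fingers measure 119 mm over their backs; the gripper's body (75 mm by 177 mm) begins 78 mm behind the grasp point.
Start: joints at [1.099, 0.417, -0.01, 1.614, 0.005, 1.111, -0.053], TCP at [0.26, -0.568, 0.303] pointing down, gripper open.
Joint ranges: [-2.81, 2.81], [-0.39, 2.02], [-1.27, 1.25], [0.06, 2.57], [-1.19, 4.33], [0.19, 2], [-2.82, 2.82]. Speed limits (rad/s): [1.89, 1.89, 2.39, 2.39, 3.01, 3.01, 3.01].

## Interface

Orientations are given as a unit quaternion [w, x, y, z].
In Python, from bench import ctrl gives the robot as it stands.
- The arm moves only by the shell command python3 nudge.py 'ROWS'. ROWS is a JSON list that holds a single list of rows (three levels of brackets), with 1 to 5 rows, each of 5 numbers: the finger opening in m, then dx, dy, dz in fractions of the full range, 1 being 0.5 m, then a turn about the tool's z in shares of 2 pi rad (1.0 is 2 pi rad); each row is the pose to reach, as a shift and turn from the pose commanded when the command began, along the tool's axes at that moment; what a row does not reach only later rows make up. A row lasts 1/8 s, in which the tool goes at most 0.0625 m and 0.188 rad, less where a joint would pass 70% of its speed; a pose out of reach is approached as far as the arm can. The fingers move at their own pace and stop on an object; the grip force is fixed at half the most. Time passes only in rows, so rows that do not move let the fingers close. It prints the time, the measured TCP pose, the force, the opening and the grip force at its end. Input that does not fit is refused with a message, and nothing moves.
- ctrl.get_state(): the state, without advancing time (a new reading comes with each control period).
- ctrl.read_camera(name): name is "scene" or "side" or "wrist"; returns the picture (400x640x3 uint8, red, green, blue); there is no depth.
- ctrl.camera_model(name): a dict with "intrinsics" (3x3 intrinsics, pixels), "dist" ([k1, k2, p1, p2, k3] as OpenCV has them; the pictures are not rectified), "R" (3x3) and "t" (3): a world point X has camera coordinates R X + t; the wrist camera has in their place "tool_from_camera" (4x4, takes a point from camera to tool coordinates, whose origin is the TCP and whose axes are the flange's). Camera axes: x right, y down, z forward; pixel columns grow to the right and rows downward; lengths in m; the calibration is good to about 2 mm. A picture is of the moment at which its call begins: read the wrist's pose just before it. camera_model takes no time and is no camera call.
- ctrl.close_job(): hands the job in; it is judged then, once.
The state is a dict: "clock": time; "joint_positions": joint angles; "qd": joint speeds; "effort": joint torques, N m; "position": TCP position; "orientation": TCP orientation; "ft_force": force on the tool from outside, world axes, zero at the start; "moment": the same for the moment, N m; "gripper_width": finger opening in m; "gripper_force": force on a finger pad.
Only numpy, scipy, OpenCV 4.12 (cv2) and the standard library are available. Lean on these libraries where they do the work, as an engineer would, in place of code of your own. Each camera call takes 0.05 s, during which the arm holds its last target. There are 200 camera calls.

## Task

Close the pastry keeper with the fingertips: fold its sprung green flap over the bun, press it flat and, while it is down, push it along (the grey rib gives a fingertip hold) until its free edge is tucked fully home beneath the steel lip and stays there by itself when you let go. Push on the outer face of the flap and its rib only, gently: do not pinch the flap or press on its underside. Leave the bun in the box, and the jar, the loose bun and the mug where they stand.

Things in the scene. Friction and masses are not known exactly. Their poses are not given: they have to be found in the camera images.
- keeper: Pastry keeper: open-topped white plastic box, 170 mm long (its x) x 136 mm wide (y), rim 56 mm high, walls 4 mm, fixed to the sideboard. Origin: centre of its underside, on the surface. Its +x points from the hinge end, where the robot stands, to the lip end; it is turned by at most 0.6 rad. Grey slot plates at both sides of the hinge end reach up to z = 67 mm.
- hinge (a point): Middle of the flap's hinge axis. The axis is parallel to the box's y; in the box's frame it lies at x = -75 mm + the value of joint slot, z = 58.5 mm. The flap is a green plate 120 mm long from this axis to its free edge, 118 mm wide and 5 mm thick (2.5 mm either side of the axis). Its outer face looks towards the robot when upright and up when closed (then 61 mm above the surface).
- flap (a joint): Hinge angle of the flap, rad: 0 = flat and closed (a stop), about 1.57 = upright; starts at 1.1 to 1.65. A spring lifts it: let go untucked, it rises again to 0.8 rad or more. Holding it flat takes about 0.15 to 0.25 Nm (some 2.5 N at 80 mm from the hinge). The lip really blocks it: slid forward before it is flat, the flap lands on top of the lip.
- slot (a joint): Travel of the flap's hinge rod along the slots in m, along the box's +x, 0 = as it starts, 0.025 = stop, flap fully tucked. It needs about 3 N to move and stays where it is left. At 0 the flat flap's free edge is 4.5 mm short of the lip's front edge; at 0.025 it lies 20.5 mm beyond it.
- rib (a point): Middle of the top edge of the grey wedge-shaped rib on the flap's outer face, 91 mm from the hinge axis. The rib is 36 mm wide across (box's y); its steep side, at 89 mm from the axis, faces the hinge and stands 8 mm above the outer face: push there. From the top it slopes down to the flap at 111 mm from the axis.
- flap_edge (a point): Middle of the flap's free edge, at mid thickness.
- lip_edge (a point): Middle of the upturned front edge (lead-in) of the fixed steel lip, at box x = 49.5 mm, z = 71 mm. The lip is 70 mm wide across y; behind the lead-in its plate, 4 mm thick, spans box x = 57 to 85 mm with its underside at z = 65 mm, a 4 mm gap over the closed flap.
- bun_inside: Brioche bun, 66 mm across and 42 mm high, loose inside the box, below the closed flap. Origin at its underside.
- jam_jar: Jam jar with apricot-coloured filling and dark blue cap, 60 mm across, 70 mm high, loose, at one side of the box. Origin at its underside.
- loose_bun: Brioche bun, 66 mm across, 44 mm high, loose, at the other side of the box. Origin at its underside.
- mug: Green mug, 79 mm across, 98 mm high, loose, at the left (+y) of the work. Origin at its underside.

How it is judged:
On the way, in this order (a step that is already met when the one before it is completed fails the run):
1. the flap is folded down before it is pushed forward (value of joint flap below 0.1 rad and value of joint slot below 0.015 m), for 0.05 s.
2. the flap's edge is beneath the lip (value of joint flap below 0.06 rad and value of joint slot above 0.02 m), for 0.2 s.
At the end, for the whole second after the job is handed in: The flap lies flat (hinge below 0.06 rad), pushed at least 20 of its 25 mm forward so that its edge is beneath the lip, at rest and held by the lip alone; the bun is in the box (moved under 30 mm) and the jar, loose bun and mug have moved under 20 mm (all of step 2 and velocity of joint flap between -0.05 and 0.05 rad/s and z of bun_inside in the frame of keeper below 0.02 m and distance of bun_inside from where it was at the start of the episode below 0.03 m and distance of each of jam_jar, loose_bun, mug from where it was at the start of the episode below 0.02 m); the robot touches nothing.
It fails at once if the flap is pinched or handled by its underside (over 3 N) (contact force between the fingers and flap_c1 above 3 N).
It fails at once if the flap is pressed roughly (over 40 N) (contact force between the fingers and slot above 40 N).
It fails at once if the bun in the box is lifted or shoved (30 mm) (distance of bun_inside from where it was at the start of the episode above 0.03 m).
It fails at once if the jar, the loose bun or the mug is moved (20 mm) (distance of any of jam_jar, loose_bun, mug from where it was at the start of the episode above 0.02 m).
It also fails if it takes over 45 s, if anything falls off the work surface, if the arm or the gripper's body presses on something with over 40 N, if the wrist force passes 120 N, or if a joint passes its speed limit or range.

## Working session

There is one attempt and no reset: what is moved stays moved. The work goes in short steps, Python scripts to look and compute and a shell command to move; the robot and the scene stay as the last step left them, time stands still between calls to the robot, and variables do not carry over. Pictures are saved under pics/ and viewed, at most 10 in all, crops included, and the job is handed in when it is done.

```bash
ls; mkdir -p pics; python3 - <<'E'
from bench import ctrl
import cv2,numpy as np
s=ctrl.get_state();print({k:np.round(v,3) for k,v in s.items()})
for n in("scene","side"):
    im=ctrl.read_camera(n);cv2.imwrite(f"pics/{n}0.png",im[...,::-1])
    m=ctrl.camera_model(n);print(n,np.round(m["intrinsics"],1).tolist(),np.round(m["dist"],3),np.round(-np.array(m["R"]).T@m["t"],3))
print(np.round(ctrl.camera_model("wrist")["tool_from_camera"],3))
E
```

```text
bench.py
nudge.py
pics
{'clock': np.float64(0.0), 'joint_positions': array([ 1.1  ,  0.418, -0.01 ,  1.614,  0.005,  1.111, -0.053]), 'qd': array([ 0.001, -0.002, -0.001, -0.   ,  0.002,  0.001, -0.002]), 'effort': array([ 0.0000e+00, -8.5126e+01,  6.3900e-01, -4.2600e+01, -4.9000e-02,
        1.9000e-02,  0.0000e+00]), 'position': array([ 0.26 , -0.568,  0.302]), 'orientation': array([-0.001,  0.977,  0.213, -0.   ]), 'ft_force': array([-0.841, -0.413, -0.348]), 'moment': array([0.02 , 0.016, 0.008]), 'gripper_force': np.float64(0.0), 'gripper_width': np.float64(0.094)}
scene [[405.2, 0.0, 320.7], [0.0, 405.2, 188.8], [0.0, 0.0, 1.0]] [-0.032  0.     0.     0.     0.   ] [ 0.257 -0.427  0.734]
side [[405.6, 0.0, 329.2], [0.0, 405.6, 199.2], [0.0, 0.0, 1.0]] [-0.026  0.     0.     0.     0.   ] [0.528 0.923 0.65 ]
[[ 0.001 -0.973 -0.232  0.067]
 [ 1.     0.001 -0.     0.   ]
 [ 0.    -0.232  0.973 -0.082]
 [ 0.     0.     0.     1.   ]]
```

View pics/scene0.png

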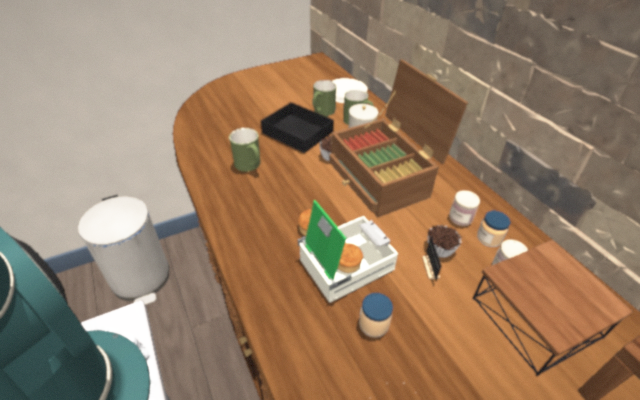

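View pics/side0.png

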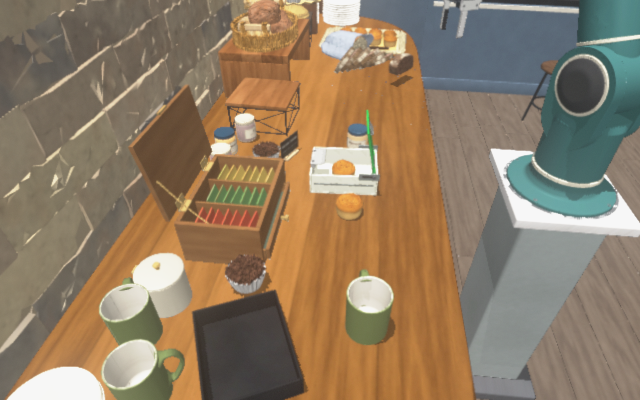

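The scene view shows the green flap standing at about (325,240), the grey lip at (375,233), the jar at (376,315) and the loose bun behind the flap at (308,222). In the side view the flap is nearly edge-on at (371,140) and the box is around (345,170). I'll crop in for the corners.

```bash
python3 - <<'E'
import cv2,numpy as np
a=cv2.imread("pics/scene0.png")[190:310,280:410];b=cv2.imread("pics/side0.png")[100:220,295:395]
a=cv2.resize(a,None,fx=4,fy=4,interpolation=2)[:, :520];b=cv2.resize(b,None,fx=5,fy=5,interpolation=2)
cv2.imwrite("pics/cropA.png",a);cv2.imwrite("pics/cropB.png",b)
for n in("scene","side"):
    im=cv2.imread(f"pics/{n}0.png");h=cv2.cvtColor(im,cv2.COLOR_BGR2HSV)
    m=cv2.inRange(h,(50,150,60),(75,255,255));c=max(cv2.findContours(m,0,2)[0],key=cv2.contourArea)
    print(n,cv2.contourArea(c),cv2.approxPolyDP(c,3,True)[:,0].tolist())
E
```

```text
scene 1381.0 [[315, 203], [307, 246], [316, 251], [332, 276], [343, 237]]
side 3.0 [[367, 111], [368, 121]]
```

View pics/cropA.png

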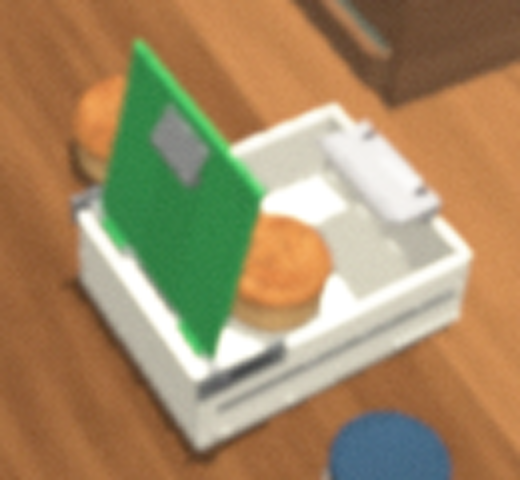

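View pics/cropB.png

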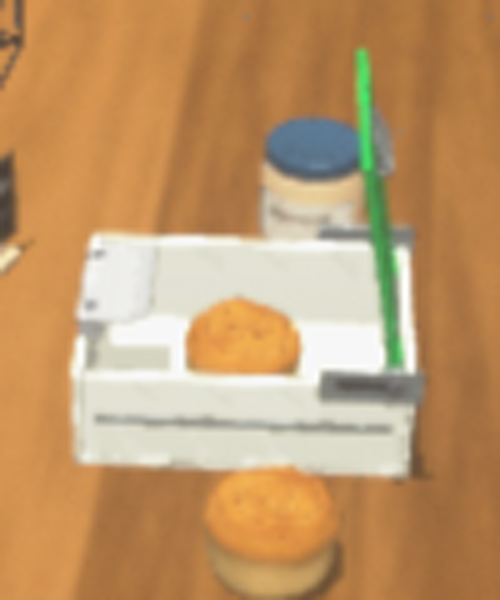

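The crops show rim corners in the scene at crop pixels (205,405), (470,250) and (335,105), and in the side view at (90,237) and (78,372). The flap's free edge runs (140,42)-(262,190) in the scene and tops out at (362,50) in the side view.

```bash
cat > h.py <<'E'
import cv2,numpy as np
from bench import ctrl
M={n:ctrl.camera_model(n) for n in("scene","side")}
def ray(n,p,mod=None):
    m=mod or M[n];K=np.array(m["intrinsics"]);R=np.array(m["R"]);t=np.array(m["t"])
    u=cv2.undistortPoints(np.array([[p]],float),K,np.array(m["dist"]))[0,0]
    d=R.T@np.array([u[0],u[1],1]);return -R.T@t,d/np.linalg.norm(d)
def plane(n,p,z,mod=None):
    o,d=ray(n,p,mod);return o+d*(z-o[2])/d[2]
def tri(rs):
    A=sum(np.eye(3)-np.outer(d,d) for o,d in rs);b=sum((np.eye(3)-np.outer(d,d))@o for o,d in rs)
    X=np.linalg.solve(A,b);return X,[np.linalg.norm(np.cross(X-o,d)) for o,d in rs]
sc=lambda x,y:(280+(x-1.5)/4,190+(y-1.5)/4)
sd=lambda x,y:(295+(x-2)/5,100+(y-2)/5)
E
python3 - <<'E'
from h import *
np.set_printoptions(precision=4,suppress=True)
for nm,n,p in [("H-","scene",sc(203,403)),("L-","scene",sc(470,252)),("L+","scene",sc(335,105)),("H+","scene",sc(82,215)),
 ("L-","side",sd(90,235)),("L+","side",sd(77,373)),("H-","side",sd(412,234)),("H+","side",sd(417,375))]:
    print(nm,n,plane(n,p,.056))
# edges of free edge: scene corners; side sees line
for nm,a,b in[("L-",sc(470,252),sd(90,235)),("L+",sc(335,105),sd(77,373)),("flap top+",sc(137,42),sd(362,50)),("lipfront-",sc(405,220),sd(155,248)),("lipfront+",sc(325,140),sd(150,315))]:
    print(nm,*tri([ray("scene",a),ray("side",b)]))
E
```

```text
H- scene [ 0.492 -0.03   0.056]
L- scene [ 0.665  -0.0107  0.056 ]
L+ scene [0.6583 0.116  0.056 ]
H+ scene [0.4901 0.1061 0.056 ]
L- side [ 0.6692 -0.0094  0.056 ]
L+ side [0.6577 0.1176 0.056 ]
H- side [ 0.4947 -0.0327  0.056 ]
H+ side [0.4898 0.0983 0.056 ]
L- [ 0.6678 -0.0098  0.0548] [np.float64(0.0017488180125693855), np.float64(0.0017488180125692576)]
L+ [0.6582 0.1165 0.0554] [np.float64(0.000383834704089126), np.float64(0.0003838347040893001)]
flap top+ [0.5178 0.0698 0.2117] [np.float64(0.012305040663944639), np.float64(0.012305040663944517)]
lipfront- [0.6344 0.0151 0.0684] [np.float64(0.004133511846865764), np.float64(0.004133511846865899)]
lipfront+ [0.6274 0.0828 0.071 ] [np.float64(0.0022324345812872255), np.float64(0.0022324345812871596)]
```

The manual's scale: shifts go in shares of 0.5 m and turns go in shares of 2 pi rad. Converting my numbers, -0.215 m is -0.43, -0.17 m is -0.34.

```bash
python3 nudge.py '[[[0, 0.06, -0.07, -0.1, 0], [0, 0.14, -0.16, -0.16, 0], [0, 0.22, -0.25, -0.16, 0], [0, 0.3, -0.34, -0.16, 0], [0, 0.38, -0.43, -0.16, 0]]]'; python3 nudge.py '[[[0, 0.08, -0.09, 0, 0], [0, 0.16, -0.18, 0, 0], [0, 0.24, -0.27, 0, 0], [0, 0.32, -0.36, 0, 0], [0, 0.4, -0.45, 0, 0]]]'; python3 nudge.py '[[[0, 0, -0.04, 0, 0.0159], [0, 0, -0.04, 0, 0.0398], [0, 0, -0.04, 0, 0.0541], [0, 0, -0.04, 0, 0.0541]]]'
cat >> h.py <<'E'
from scipy.spatial.transform import Rotation as Ro
def wmod(s):
    m=ctrl.camera_model("wrist");T=np.eye(4);q=s["orientation"]
    T[:3,:3]=Ro.from_quat([q[1],q[2],q[3],q[0]]).as_matrix();T[:3,3]=s["position"]
    W=np.linalg.inv(T@np.array(m["tool_from_camera"]));return dict(intrinsics=m["intrinsics"],dist=m["dist"],R=W[:3,:3],t=W[:3,3])
E
python3 - <<'E'
from h import *
import pickle
s=ctrl.get_state();im=ctrl.read_camera("wrist");cv2.imwrite("pics/w1.png",im[...,::-1]);pickle.dump(wmod(s),open("w1.pkl","wb"))
print(s["position"],s["orientation"])
E
```

```text
[0.42258892 0.01057087 0.38252112] [-2.51401336e-05  9.98980180e-01  4.51505729e-02 -1.61203619e-04]
```

View pics/w1.png

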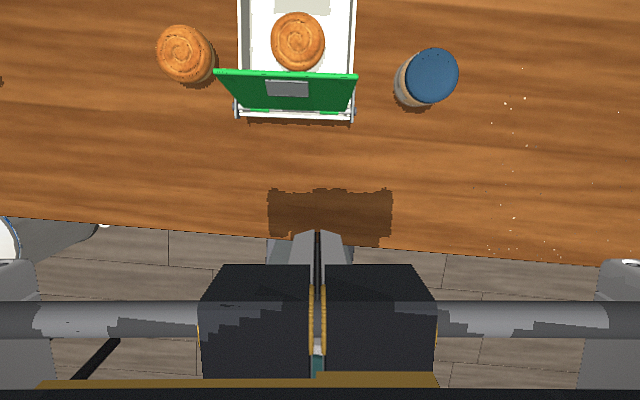

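The wrist view shows the flap's free edge from (214,70) to (357,74), the rib around (287,88), and the hinge-end rim corners at about (236,119) and (354,123). The loose bun is at left (185,53) and the jar at right (430,72).

```bash
python3 - <<'E'
from h import *
import pickle
np.set_printoptions(precision=4,suppress=True)
w=pickle.load(open("w1.pkl","rb"))
im=cv2.imread("pics/w1.png");h=cv2.cvtColor(im,cv2.COLOR_BGR2HSV)
m=cv2.inRange(h,(50,130,50),(75,255,255));c=max(cv2.findContours(m,0,2)[0],key=cv2.contourArea);print(cv2.approxPolyDP(c,3,True)[:,0].tolist())
H=[plane(0,p,.056,w) for p in((235,119),(354.5,123))];print("rim H",H,np.linalg.norm(H[0]-H[1]))
F=[(214.5,69.5),(357,74)]
S=[sc(137,42),sc(264,190)]
X=[]
for a,b in zip(F,S):
    x,e=tri([ray(0,a,w),ray("scene",b)]);X.append(x);print("edge corner",x,e[0])
print("width",np.linalg.norm(X[0]-X[1]))
for nm,a,b in[("rib top mid",(287,80),None)]: print(plane(0,a,.15,w))
# hinge axis ends of green in wrist + scene
for a,b in[((236,112),sc(105,225)),((353,115),sc(208,355))]: print("flap base",*tri([ray(0,a,w),ray("scene",b)]))
for a in((236,119),(354,122)):pass
# rim H tri scene+side+wrist
print("H-",*tri([ray(0,(354.5,123),w),ray("scene",sc(203,403)),ray("side",sd(412,234))]))
E
```

```text
[[213, 69], [243, 106], [263, 111], [273, 107], [319, 109], [320, 113], [336, 114], [346, 107], [358, 77]]
rim H [array([0.4851, 0.113 , 0.056 ]), array([ 0.4933, -0.0272,  0.056 ])] 0.14040868826022504
edge corner [0.5229 0.1032 0.1744] 0.0007929206499640324
edge corner [ 0.5301 -0.0117  0.1754] 0.00046777848212493423
width 0.11506358849835997
[0.5236 0.0464 0.15  ]
flap base [0.4991 0.1123 0.0381] [np.float64(0.007033590932711971), np.float64(0.007033590932712021)]
flap base [ 0.5002 -0.0213  0.0798] [np.float64(0.0014019840145080506), np.float64(0.0014019840145080102)]
H- [ 0.4934 -0.0288  0.0567] [np.float64(0.001758687983228666), np.float64(0.0019078620904199146), np.float64(0.0020150378273196103)]
```

To row units: 0.145 m is 0.29, 0.12 m is 0.24, 0.025 rad is 0.004.

```bash
python3 nudge.py '[[[0, 0.06, -0.04, 0, 0.004], [0, 0.12, -0.052, 0.04, 0.004], [0, 0.12, -0.052, 0.14, 0.004], [0, 0.12, -0.052, 0.24, 0.004], [0, 0.12, -0.052, 0.29, 0.004]]]'; python3 - <<'E'
from h import *
np.set_printoptions(precision=4,suppress=True)
s=ctrl.get_state();print(s["position"],s["ft_force"],s["gripper_width"])
hx,hz=.501,.0585; r=.081
for th in(1.35,1.2,1.05,.9,.75,.6,.45,.3,.2,.1,0):
    x=hx+r*np.cos(th)-.0025*np.sin(th)-.008; z=hz+r*np.sin(th)+.0025*np.cos(th)
    print(th,"along %.4f z_tip %.4f  rel tool dx %.4f dz %.4f"%(x,z,(x-s["position"][0]),s["position"][2]-.097-z))
im=ctrl.read_camera("side");cv2.imwrite("pics/s1.png",cv2.resize(im[60:220,280:440,::-1],None,fx=3.5,fy=3.5))
E
```

```text
clock: 2.52
position: [0.4792, 0.0417, 0.2352]
orientation: [-0.0, 0.999, 0.034, -0.001]
ft_force: [0.6, 0.7, 0.0]
gripper_width: 0.0003
gripper_force: 0.0
[0.4792 0.0417 0.2352] [0.6257 0.6542 0.0364] 0.0003357520733676392
1.35 along 0.5083 z_tip 0.1381  rel tool dx 0.0291 dz 0.0001
1.2 along 0.5200 z_tip 0.1349  rel tool dx 0.0408 dz 0.0033
1.05 along 0.5311 z_tip 0.1300  rel tool dx 0.0519 dz 0.0082
0.9 along 0.5414 z_tip 0.1235  rel tool dx 0.0622 dz 0.0147
0.75 along 0.5506 z_tip 0.1155  rel tool dx 0.0713 dz 0.0227
0.6 along 0.5584 z_tip 0.1063  rel tool dx 0.0792 dz 0.0319
0.45 along 0.5648 z_tip 0.0960  rel tool dx 0.0856 dz 0.0422
0.3 along 0.5696 z_tip 0.0848  rel tool dx 0.0904 dz 0.0534
0.2 along 0.5719 z_tip 0.0770  rel tool dx 0.0927 dz 0.0612
0.1 along 0.5733 z_tip 0.0691  rel tool dx 0.0941 dz 0.0691
0 along 0.5740 z_tip 0.0610  rel tool dx 0.0948 dz 0.0772
```

View pics/s1.png

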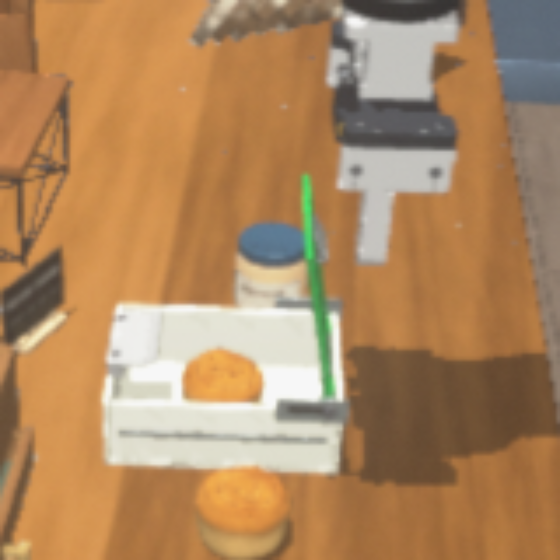

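The fingertip (372,262) stands on the robot side of the flap (315,260), at mid height and clear of it. Now I fold along the arc.

To row units: 0.045 m is 0.09, 0.039 m is 0.078.

```bash
python3 nudge.py '[[[0, 0.03, 0, 0, 0], [0, 0.05, 0, 0, 0], [0, 0.066, 0, 0.002, 0], [0, 0.078, 0, 0.006, 0], [0, 0.09, 0, 0.01, 0]]]'; python3 nudge.py '[[[0, 0.01, 0, 0.006, 0], [0, 0.02, 0, 0.01, 0], [0, 0.03, 0, 0.018, 0], [0, 0.04, 0, 0.026, 0], [0, 0.05, 0, 0.034, 0]]]'
```

```text
clock: 3.2
position: [0.5254, 0.0448, 0.2327]
orientation: [0.0, 0.999, 0.032, 0.0]
ft_force: [-1.5, -0.2, 0.1]
gripper_width: 0.0001
gripper_force: 0.4
clock: 3.82
position: [0.5503, 0.0464, 0.2153]
orientation: [-0.0, 0.999, 0.032, -0.0]
ft_force: [-0.9, -0.4, 0.1]
gripper_width: 0.0003
gripper_force: 0.5
```

To row units: 0.026 m is 0.052, 0.021 m is 0.042.

```bash
python3 nudge.py '[[[0, 0.01, 0, 0.012, 0], [0, 0.018, 0, 0.022, 0], [0, 0.024, 0, 0.032, 0], [0, 0.028, 0, 0.042, 0], [0, 0.032, 0, 0.052, 0]]]'; python3 - <<'E'
from h import *
im=ctrl.read_camera("side");cv2.imwrite("pics/s2.png",cv2.resize(im[100:200,300:400,::-1],None,fx=5.5,fy=5.5))
E
```

```text
clock: 4.45
position: [0.5661, 0.0475, 0.1894]
orientation: [-0.0, 0.999, 0.032, 0.0]
ft_force: [1.2, -0.2, 2.4]
gripper_width: 0.0004
gripper_force: 1.0
```

View pics/s2.png

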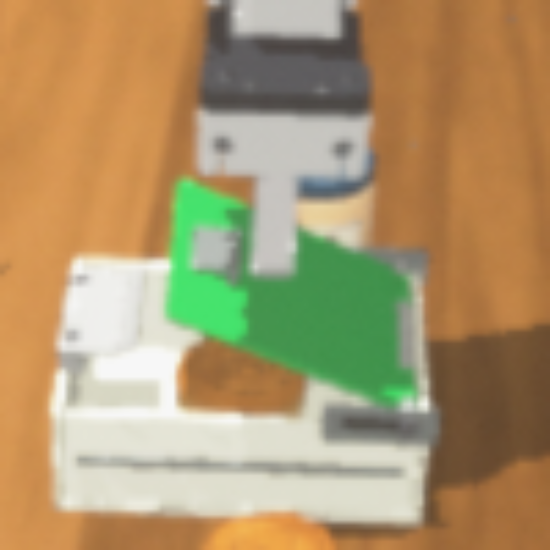

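The flap is about 0.4 rad up, with the fingertip at (272,270) just behind the rib (215,250), central on the flap, and the hinge still at the back. I keep pressing down.

To row units: 0.027 m is 0.054, 0.023 m is 0.046.

```bash
python3 nudge.py '[[[0, 0.002, 0, 0.012, 0], [0, 0.004, 0, 0.024, 0], [0, 0.006, 0, 0.036, 0], [0, 0.006, 0, 0.046, 0], [0, 0.006, 0, 0.054, 0]]]'; python3 nudge.py '[[[0, 0, 0, 0.004, 0], [0, 0, 0, 0.008, 0], [0, 0, 0, 0.01, 0], [0, 0, 0, 0.01, 0]]]'
```

```text
clock: 5.12
position: [0.5689, 0.0476, 0.1623]
orientation: [-0.0, 0.999, 0.032, -0.0]
ft_force: [1.6, 0.3, 2.9]
gripper_width: 0.0003
gripper_force: 1.4
clock: 5.62
position: [0.569, 0.0477, 0.1579]
orientation: [-0.0, 0.999, 0.032, 0.0]
ft_force: [1.1, 0.2, 7.2]
gripper_width: 0.0002
gripper_force: 3.5
```

To row units: 0.016 m is 0.032, 0.012 m is 0.024.

```bash
python3 nudge.py '[[[0, 0.008, 0, 0, 0], [0, 0.016, 0, 0, 0], [0, 0.024, 0, 0, 0], [0, 0.032, 0, 0, 0]]]'; python3 - <<'E'
from h import *
im=ctrl.read_camera("side");cv2.imwrite("pics/s3.png",cv2.resize(im[100:200,300:400,::-1],None,fx=5.5,fy=5.5))
E
```

```text
clock: 6.12
position: [0.5845, 0.0486, 0.1577]
orientation: [0.0, 0.999, 0.032, -0.001]
ft_force: [-3.4, -0.6, 9.5]
gripper_width: 0.0002
gripper_force: 4.5
```

View pics/s3.png

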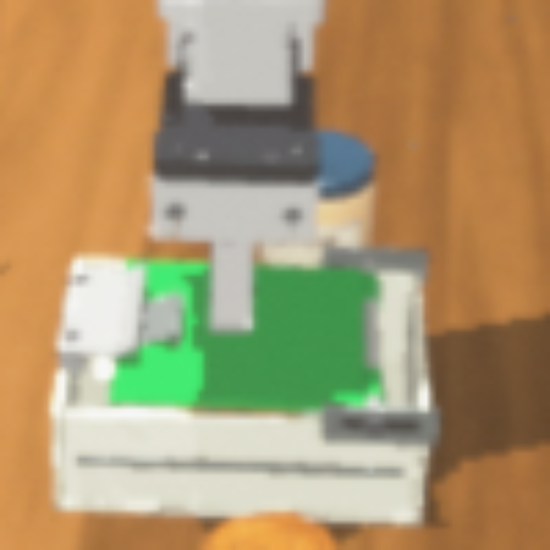

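The flap is flat and friction has already carried it about halfway, with its free edge passing under the lip near (135,330). The fingertip is at (232,328) and the rib at (165,320), so I push on.

To row units: 0.012 m is 0.024, 0.01 m is 0.02.

```bash
python3 nudge.py '[[[0, 0.008, 0, 0, 0], [0, 0.014, 0, 0, 0], [0, 0.02, 0, 0, 0], [0, 0.024, 0, 0, 0]]]'; python3 nudge.py '[[[0, 0.006, 0, 0, 0], [0, 0.01, 0, 0, 0], [0, 0.014, 0, 0, 0], [0, 0.016, 0, 0, 0]]]'
```

```text
clock: 6.68
position: [0.5958, 0.0493, 0.1575]
orientation: [0.0, 0.999, 0.032, -0.002]
ft_force: [-10.5, -2.1, 11.6]
gripper_width: 0.0004
gripper_force: 5.8
clock: 7.18
position: [0.6037, 0.0499, 0.1574]
orientation: [0.0, 0.999, 0.032, -0.002]
ft_force: [-9.0, -1.2, 9.3]
gripper_width: 0.0004
gripper_force: 5.0
```

To row units: 0.004 m is 0.008, 0.003 m is 0.006.

```bash
python3 nudge.py '[[[0, 0.004, 0, 0, 0], [0, 0.006, 0, 0, 0], [0, 0.008, 0, 0, 0], [0, 0.008, 0, 0, 0]]]'; python3 - <<'E'
from h import *
im=ctrl.read_camera("side");cv2.imwrite("pics/s4.png",cv2.resize(im[100:200,300:400,::-1],None,fx=5.5,fy=5.5))
E
```

```text
clock: 7.68
position: [0.6076, 0.0502, 0.1574]
orientation: [0.0, 0.999, 0.032, -0.002]
ft_force: [-8.7, -1.7, 9.5]
gripper_width: 0.0006
gripper_force: 5.7
```

View pics/s4.png

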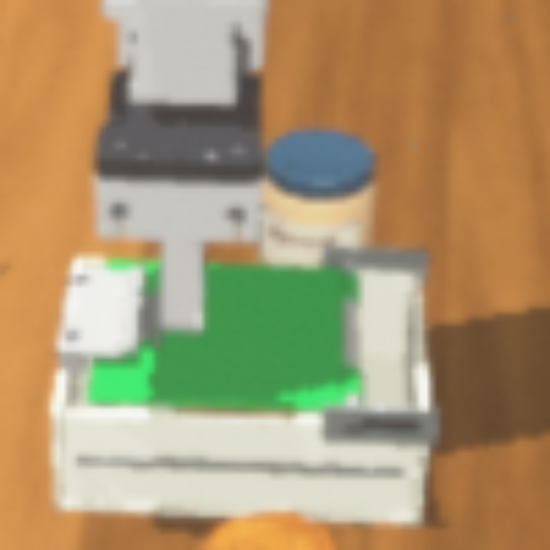

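The flap edge is beneath the lip. Its hinge side has moved from about column 413 to 358, roughly 25 mm, and the finger is almost at the rib. I push a little more to confirm the stop through the rib.

To row units: 0.003 m is 0.006, 0.002 m is 0.004.

```bash
python3 nudge.py '[[[0, 0.002, 0, 0, 0], [0, 0.004, 0, 0, 0], [0, 0.006, 0, 0, 0], [0, 0.006, 0, 0, 0]]]';
```

```text
clock: 8.22
position: [0.6085, 0.0503, 0.1566]
orientation: [0.001, 0.999, 0.033, -0.004]
ft_force: [-23.2, -2.2, 15.8]
gripper_width: 0.0008
gripper_force: 13.1
```

The force jumped as the rib met its stop. I back off slightly, then lift straight away.

To row units: -0.12 m is -0.24, -0.08 m is -0.16.

```bash
python3 nudge.py '[[[0, -0.004, 0, -0.004, 0], [0, -0.006, 0, -0.016, 0], [0, -0.006, 0, -0.06, 0], [0, -0.04, 0, -0.16, 0], [0, -0.12, 0, -0.24, 0]]]'; python3 nudge.py '[[[0, -0.08, 0, -0.04, 0], [0, -0.16, 0, -0.04, 0], [0, -0.16, 0, -0.04, 0], [0, -0.16, 0, -0.04, 0]]]'; python3 - <<'E'
from h import *
a=ctrl.read_camera("side")[100:220,295:395,::-1];b=ctrl.read_camera("scene")[190:310,280:400,::-1]
cv2.imwrite("pics/end.png",np.hstack([cv2.resize(a,(400,480)),cv2.resize(b,(400,480))]))
print(np.round(ctrl.get_state()["ft_force"],2))
E
```

```text
clock: 8.85
position: [0.5517, 0.0466, 0.2788]
orientation: [-0.0, 0.999, 0.032, -0.0]
ft_force: [-0.4, -0.0, 2.1]
gripper_width: 0.0006
gripper_force: 0.0
clock: 9.35
position: [0.4724, 0.0412, 0.2978]
orientation: [0.0, 0.999, 0.032, 0.0]
ft_force: [0.4, 0.3, 0.4]
gripper_width: 0.0008
gripper_force: 0.0
[ 0.64 -0.32 -0.38]
```

View pics/end.png

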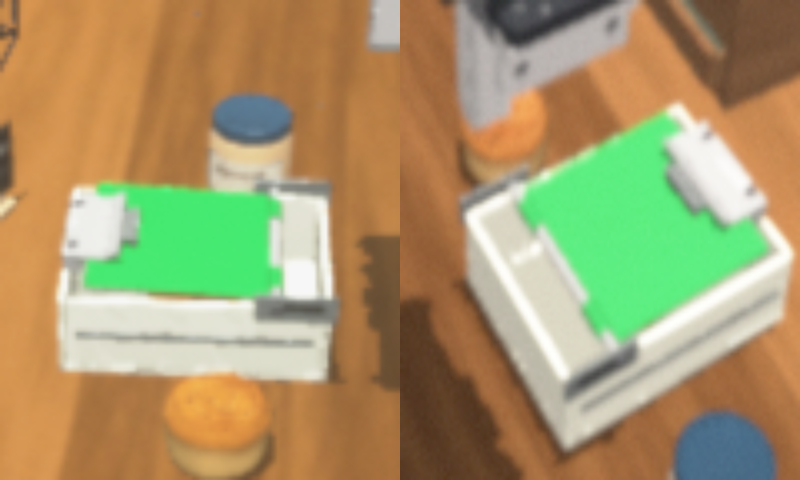

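Both views show the flap lying flat with its edge under the lip (left view (95,230), right view (715,180)). The robot is clear and the loose bun and jar are unmoved.

```bash
python3 -c "
from bench import ctrl
print(ctrl.close_job())"
```

```text
the job is handed in; nothing more can be done
None
```

The job is handed in: the last pictures, taken with the robot clear, show the flap lying flat and held under the steel lip after about 25 mm of travel, with the jar and loose bun where they stood (the bun in the box and the mug were not in view, and no verdict was returned).

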